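# Park the pigment carton between wet rails

### The arm

A 7-joint arm with a two-finger parallel gripper is mounted at the origin on the work surface. World frame = base frame: x ahead of the robot, y to its left, z up, the work surface at z = 0. Lengths are in mm, angles in rad, forces in N, time in s.
With the tool pointing down it reaches from about 400 to 875 mm from the base axis. Payload 4.4 kg.
Tool frame: the origin (TCP) lies at the very end of the fingers, on their centre line; the grasp point (between the pads) lies 19 mm behind it; y points along the fingers, x is the direction in which the jaws open and shut, and the axes are right-handed (so a half turn about y gives the same grasp; the last joint's range is limited). The gripper opens to 85 mm and grips with 20 to 120 N. Pads are 22 mm wide; open, the fingers measure 114 mm over their backs; the gripper's body (76 mm by 85 mm) begins 54 mm behind the grasp point. The pads swing forward as they close: fully open they stand 13 mm farther back than shut.
Start: joints at [1.043, 0.628, 0.038, 1.517, -0.027, 0.996, -0.02], TCP at [289.644, -581.915, 191.513] pointing down, gripper open.
Joint ranges: [-3.06, 3.06], [-0.37, 2.12], [-1.25, 1.32], [0.18, 2.47], [-1.1, 4.24], [0.23, 1.98], [-2.94, 2.94]. Speed limits (rad/s): [2.57, 2.57, 3.14, 3.14, 3.14, 3.14, 3.14].

### API

Orientations are given as [roll, pitch, yaw] about the fixed x, y, z axes, in that order (R = Rz(yaw) Ry(pitch) Rx(roll)).
In Python, from cell import readout, eyes, finish_job gives the robot as it stands. The module is installed in compiled form; this text tells all that it offers.
- The arm moves only by the tool apply_moves, never from a script. Its argument "commands" is a list that holds one entry, the list of rows, each a list of 6 numbers: the shift along the tool's x, y, z in units of 0.04 m (1.0 is 0.04 m), then the turn, a rotation vector about the tool's x, y, z in units of 5 degrees (1.0 is 5 degrees). A call has 1 to 8 rows; each row shifts and turns the pose as measured when the row begins, along the tool's axes as they then stand; what a row does not reach is not made up. A row lasts 1/12 s, in which the tool goes at most 41.7 mm and 7.16 degrees, less where a joint would pass 70% of its speed; a pose out of reach is approached as far as the arm can. A call with a number of a shift or a turn outside -1 to 1 is refused whole. A call with a gripper value outside its range is refused whole. "claw" is the finger opening in mm, from 0 to 85.4, set as the call begins (left out, the last holds). The fingers move at their own pace and stop on an object; the grip force is fixed at half the most. Time passes only in rows, so rows that do not move let the fingers close. It gives the time, the measured TCP pose, the force and the opening at its end, in the units of the state.
- readout.read_state(): the state, without advancing time (a new reading comes with each control period).
- eyes.get_image(name): name is "side" or "top"; returns a dict with "image" (400x640x3 uint8, red, green, blue), "mtx" (3x3 intrinsics, pixels), "k1" (the pictures are not rectified: a ray, as slopes to the right and down, at radius r is drawn at 1 + k1 r^2 times it, then the intrinsics apply), "rvec" (rotation vector, rad) and "tvec" (3), from world to camera coordinates, as OpenCV has them. Camera axes: x right, y down, z forward; pixel columns grow to the right and rows downward; lengths in mm; the calibration is good to about 2 mm. A picture is of the moment at which its call begins. There is no depth.
- finish_job(): hands the job in, once; it reports no verdict.
The state is a dict: "clock": time; "qpos": joint angles; "qd": joint speeds; "tau": joint torques, N m; "eef_pos": TCP position; "tool_rot": TCP orientation; "force": force on the tool from outside, world axes, zero at the start; "torque": the same for the moment, N m; "width": finger opening in mm.
Only numpy, scipy, OpenCV 4.12 (cv2) and the standard library are available. Lean on these libraries where they do the work, as an engineer would, in place of code of your own. Each camera call takes 0.05 s, during which the arm holds its last target. There are 200 camera calls.

### The job

The two red rails have just been painted and are still wet. With the fingers, gently straighten the cardboard carton up with the lane and push it along between the rails until it sits wholly on the blue patch, with neither the carton nor the robot ever touching a rail. Do not pinch, lift or tip the carton, leave the jar, the tin and the cork block where they are, and finish clear of everything.

Things in the scene. Friction and masses are not known exactly. Their poses are not given: they have to be found in the camera images.
- board: Plywood board fixed on the bench, 300 mm (its x) by 560 mm (its y), 6 mm thick. Origin: centre of its underside, on the bench. The lane runs along its y axis at x = 0, open at both ends. The flush blue patch, 112 (x) by 130 mm (y), is centred on the origin. The carton starts outside the rails at one end, +y or -y, about 185 mm from the centre, and must end at the centre.
- rails: The two red wet-painted rails fixed on the board, one either side of the lane, both one body whose origin and axes are those of the board. Each is 10 mm wide, 220 mm long (board y from -110 to +110 mm) and stands 14 mm above the board (its top is 20 mm above the bench). Inner faces at x = -58 and +58 mm: the lane is 116 mm wide.
- carton: Closed cardboard carton, white band and yellow label on top, 90 mm wide (its x), 100 mm long (its y), 80 mm high, 0.3 to 0.6 kg, loose on the board. Origin: centre of its underside. Slides when pushed low. Its 90 mm faces lead and trail in the lane: 13 mm to spare each side when centred. Starts up to 25 mm off the centre line, its y axis within 0.2 rad of the board's.
- jar: Bystander: amber jar with a black cap, 56 mm in diameter, 85 mm high, standing at the other end of the lane outside the rails. Origin: centre of its underside.
- tin: Bystander: small steel tin, 48 mm in diameter, 55 mm high, standing on the board beside the rail at board +x. Origin: centre of its underside.
- block: Bystander: cork sanding block, 35 x 65 mm, 28 mm high, lying on the board beside the rail at board -x. Origin: centre of its underside.

How it is judged (in metres and radians):
At the end, for the whole second after the job is handed in: The carton stands flat and still between the rails, touching neither, its centre within 15 mm of the blue patch's centre along the lane (so wholly on the patch) and within 14 mm across it, turned less than 0.2 rad from the lane; the jar, tin and block are within 15 mm of where they stood (y of carton in the frame of board between -0.015 and 0.015 m and x of carton in the frame of board between -0.014 and 0.014 m and angle between the y axis of carton and the y axis of board, either way round below 0.2 rad and angle between carton's own z axis and vertical below 0.05 rad and height (world z) of carton below 0.01 m and linear speed of carton below 0.01 m/s and distance of each of jar, tin, block from where it was at the start of the episode below 0.015 m).
It fails at once if the carton touches a rail (contact force between carton and rails above 0.1 N).
It fails at once if the robot touches a rail (contact force between any of the fingers, the arm and rails above 0.1 N).
It fails at once if the carton is pinched or pushed hard (contact force between the fingers and carton above 30 N).
It fails at once if the carton is lifted or tipped (height (world z) of carton above 0.014 m or angle between carton's own z axis and vertical above 0.15 rad).
It fails at once if the jar, tin or block is moved or knocked over (distance of any of jar, tin, block from where it was at the start of the episode above 0.015 m or angle between any of jar, tin, block's own z axis and vertical above 0.2 rad).
It also fails if it takes over 58 s, if anything falls off the work surface, if the arm or the gripper's body presses on something with over 40 N, if the wrist force passes 120 N, or if a joint passes its speed limit or range.

## Working session

There is one attempt and no reset: what is moved stays moved. The work goes in short steps, Python scripts to look and compute and a tool call to move; the robot and the scene stay as the last step left them, time stands still between calls to the robot, and variables do not carry over. Pictures are saved under pics/ and viewed, about 8 in all and at most 12, crops included, and the job is handed in when it is done.

Besides the shell and the picture viewer there is one more tool, called after ">>>" as name([rows], argument=value, ...), one row to a line, values as JSON. apply_moves: Moves the arm, as the interface text tells. Shifts and turns lie within -1 to 1; 1 stands for 0.04 m of shift or 5 degrees of turn. Its arguments: {"type":"object","properties":{"commands":{"type":"array"},"claw":{"type":"number"}},"required":["commands"]}

```bash
mkdir -p pics && python3 - <<'E'
from cell import readout, eyes
import cv2,json
for n in("top","side"):
    d=eyes.get_image(n); cv2.imwrite(f"pics/{n}0.png",d["image"][:,:,::-1]); print(n,d["mtx"],d["k1"],d["rvec"],d["tvec"])
s=readout.read_state(); print(s)
E
```

```text
top [[392.70875342   0.         320.29614805]
 [  0.         392.70875342 204.37399481]
 [  0.           0.           1.        ]] -0.06568220915453316 [ 2.27712504 -1.91669406  0.19684829] [-69.92526666 596.41654059 727.96242621]
side [[379.86563951   0.         322.84094388]
 [  0.         379.86563951 194.56997133]
 [  0.           0.           1.        ]] -0.07790555524833612 [ 2.16728964 -0.68175632  0.32635783] [-490.79364567  242.34758163  481.96841804]
{'clock': 0.1, 'qpos': array([ 1.04318631,  0.62926957,  0.03844267,  1.51828679, -0.02702279,
        0.99631412, -0.01999246]), 'qd': array([ 7.34162623e-04, -3.18022646e-03, -9.42163832e-05, -2.66207490e-03,
       -7.77819836e-04,  1.68447636e-03,  1.33742364e-04]), 'tau': array([ 3.44078915e-03, -5.64534616e+01,  1.23086818e+00, -1.93975335e+01,
        1.13626232e-02,  5.51528836e-03,  4.33069857e-06]), 'eef_pos': array([ 289.36525063, -581.3141321 ,  190.66473915]), 'tool_rot': array([-1.57079524,  0.00176024, -1.10898992]), 'force': array([-0.65293331, -0.02493019,  0.7312965 ]), 'torque': array([-0.02143845,  0.01063626, -0.01702492]), 'width': 85.0078719521763}
```

View pics/top0.png

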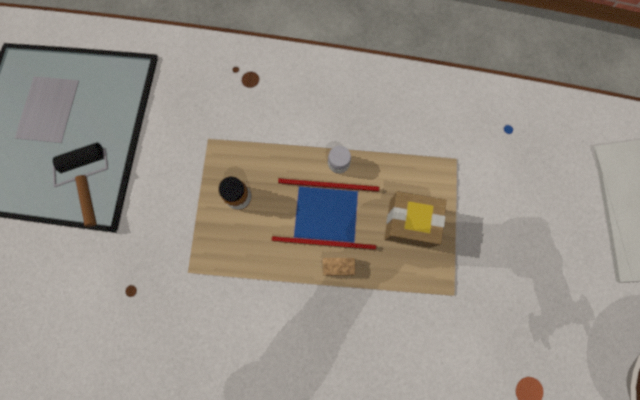

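View pics/side0.png

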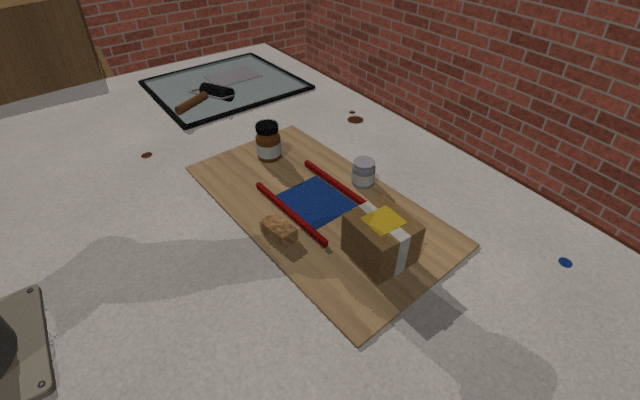

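Top view: the carton is at the right end (about 416,220) and the jar at the left (235,190). The tin is at (340,157), the cork at (338,267) and the patch at (326,214). Next I'll measure poses from the pixels.

```bash
cat > h.py <<'E'
import numpy as np, cv2
from scipy.optimize import least_squares
from cell import readout, eyes
def proj(d,P):
    P=np.atleast_2d(np.asarray(P,float)); R=cv2.Rodrigues(np.asarray(d["rvec"],float))[0]
    c=P@R.T+np.ravel(d["tvec"]); s=c[:,:2]/c[:,2:]
    s=s*(1+d["k1"]*(s**2).sum(1,keepdims=True)); m=d["mtx"]
    return s*[m[0,0],m[1,1]]+[m[0,2],m[1,2]]
def unproj(d,uv,z):
    dist=np.array([d["k1"],0,0,0,0.]); s=cv2.undistortPoints(np.asarray(uv,float).reshape(-1,1,2),d["mtx"],dist)[:,0]
    R=cv2.Rodrigues(np.asarray(d["rvec"],float))[0]; C=-R.T@np.ravel(d["tvec"])
    r=np.c_[s,np.ones(len(s))]@R
    return C+r*((z-C[2])/r[:,2])[:,None]
def rect(d,o,yaw,z,hx,hy,k=2):
    """bird view in the board frame (cols=-y..+y, rows=+x..-x) at height z"""
    Y,X=np.meshgrid(np.arange(-hy,hy,1/k),np.arange(hx,-hx,-1/k)); c,s=np.cos(yaw),np.sin(yaw)
    P=np.stack([o[0]+c*X-s*Y,o[1]+s*X+c*Y,np.full_like(X,z)],-1).reshape(-1,3)
    m=proj(d,P).astype(np.float32).reshape(X.shape+(2,))
    return cv2.remap(d["image"],m[...,0],m[...,1],cv2.INTER_CUBIC)
E
python3 - <<'E'
from h import *
for n in("top","side"):
    d=eyes.get_image(n); hsv=cv2.cvtColor(d["image"],cv2.COLOR_RGB2HSV)
    m=((hsv[...,0]>100)&(hsv[...,0]<125)&(hsv[...,1]>150)).astype(np.uint8)
    N,L,st,ce=cv2.connectedComponentsWithStats(m); i=1+st[1:,4].argmax()
    c=cv2.findContours((L==i).astype(np.uint8),0,1)[0][0][:,0].astype(float)
    w=unproj(d,c,6)[:,:2]; r=cv2.minAreaRect(w.astype(np.float32)); print(n,"patch",r)
    # rails
    m=(((hsv[...,0]<6)|(hsv[...,0]>174))&(hsv[...,1]>190)&(hsv[...,2]>60)).astype(np.uint8)
    N,L,st,ce=cv2.connectedComponentsWithStats(m)
    for j in range(1,N):
        if st[j,4]>100:
            ys,xs=np.where(L==j); w=unproj(d,np.c_[xs,ys],20)[:,:2]; print(" red",st[j],cv2.minAreaRect(w.astype(np.float32)))
    m=((hsv[...,0]>20)&(hsv[...,0]<32)&(hsv[...,1]>190)&(hsv[...,2]>120)).astype(np.uint8)
    N,L,st,ce=cv2.connectedComponentsWithStats(m); 
    for j in range(1,N):
        if st[j,4]>50:
            ys,xs=np.where(L==j); w=unproj(d,np.c_[xs,ys],86)[:,:2]; print(" yel",st[j],cv2.minAreaRect(w.astype(np.float32)))
    if n=="top": print("board",unproj(d,[(208,140),(458,158),(456,294),(190,272)],6), "jar,tin,cork",unproj(d,[(233,188)],91),unproj(d,[(340,154)],61),unproj(d,[(339,267)],34))
E
```

```text
top patch ((592.9306640625, 20.18301010131836), (106.82217407226562, 123.54212951660156), 5.041886806488037)
 red [279 179 100  12 322] ((653.8637084960938, 24.742835998535156), (8.303627014160156, 213.17596435546875), 4.883707523345947)
 red [273 237 102  12 293] ((529.3629760742188, 14.345657348632812), (7.0892014503479, 211.17384338378906), 5.077825546264648)
 yel [407 204  13  24 101] ((603.4146118164062, -148.9386749267578), (18.297216415405273, 49.43025207519531), 78.97743225097656)
 yel [413 212  17  20  85] ((595.5111083984375, -169.1282958984375), (31.742368698120117, 35.175846099853516), 85.48987579345703)
board [[ 713.82170304  309.19720384    6.        ]
 [ 767.5475199  -249.63307874    6.        ]
 [ 471.57728727 -275.62769352    6.        ]
 [ 421.4084393   279.85287236    6.        ]] jar,tin,cork [[596.70320317 205.88141293  91.        ]] [[711.7095548  10.8862884  61.       ]] [[484.45928932 -25.37905829  34.        ]]
side patch ((596.9105224609375, 22.90774154663086), (104.45829772949219, 127.92581939697266), 4.996883392333984)
 red [305 161  61  43 369] ((649.4497680664062, 42.0002555847168), (17.345592498779297, 182.25559997558594), 4.942596435546875)
 red [257 183  71  64 500] ((527.2157592773438, 11.295402526855469), (13.953804016113281, 224.36717224121094), 4.91864013671875)
```

```bash
python3 - <<'E'
from h import *
o=np.array([592.5,19.5]);yaw=.0873
d=eyes.get_image("top"); c,s=np.cos(yaw),np.sin(yaw)
R=cv2.Rodrigues(d["rvec"])[0]; print("cam",-R.T@d["tvec"])
oc=o+np.array([[c,-s],[s,c]])@[0,-185]
a=rect(d,oc,yaw,86,95,95,4); b=rect(d,o,yaw,6,160,290,1)
for k in range(-80,90,20):
    i=int((95-k)*4); cv2.line(a,(0,i),(12,i),(255,0,0),1); cv2.putText(a,str(k),(14,i+4),0,.4,(255,0,0)); j=int((k+95)*4); cv2.line(a,(j,0),(j,12),(255,0,0),1); cv2.putText(a,str(k-185),(j-8,24),0,.4,(255,0,0))
for x in(-58,58,-68,68): cv2.line(b,(290-110,160-x),(290+110,160-x),(0,255,0),1)
cv2.rectangle(b,(290-65,160-56),(290+65,160+56),(255,255,0),1); cv2.rectangle(b,(290-280,10),(570,310),(255,255,0),1)
a=cv2.resize(a,(580,580)) if 0 else a[:600,:800]
cv2.imwrite("pics/a.png",cv2.resize(a,(600,600))[:,:,::-1]); cv2.imwrite("pics/b.png",b[:,:,::-1])
E
```

```text
cam [440.35930048   4.15773912 834.6244224 ]
```

View pics/a.png

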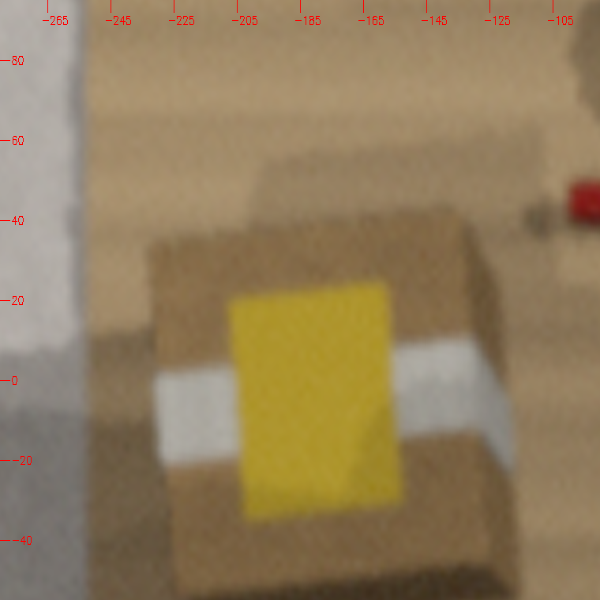

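View pics/b.png

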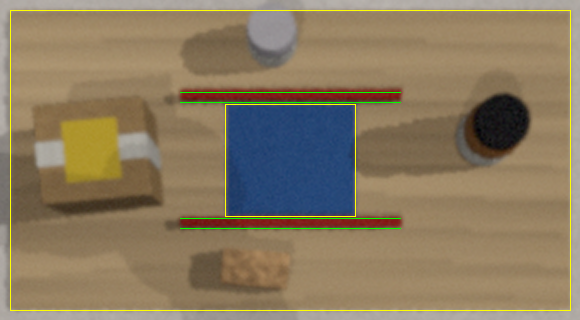

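The board model overlays well: centre (592.5, 19.5), yaw 0.087. The carton is at board (-5.5, -178), turned about -0.09 rad. I'll turn the tool to the board's axes first, with the fingers shut.

>>> apply_moves([
  [[0, 0, 0.5, 0, -1, 0], [0, 0, 0.7, 0, -1, 0], [0, 0, 0.8, 0, -1, 0], [0, 0, 0.8, 0, -1, 0], [0, 0, 0.8, 0, -1, 0], [0, 0, 0.8, 0, -1, 0], [0, 0, 0.8, 0, -1, 0], [0, 0, 0.8, 0, -1, 0]],
], claw=0)

```text
clock: 0.92
eef_pos: [452.0, -417.8, 188.0]
tool_rot: [-1.579, 0.004, -0.399]
force: [-0.1, 0.5, 0.1]
width: 0.1
```

>>> apply_moves([
  [[0, 0, 0.5, 0, -1, 0], [0, 0, 0.5, 0, -1, 0], [0, 0, 0.5, 0, -1, 0], [0, 0, 0.5, 0, -1, 0], [0, 0, 0.5, 0, -1, 0], [0, 0, 0, 0, 0, 0]],
])

```text
clock: 1.42
eef_pos: [479.8, -305.4, 187.3]
tool_rot: [-1.57, 0.004, 0.078]
force: [0.5, 0.8, -0.7]
width: -0.3
```

```bash
cat >> h.py <<'E'
O=np.array([592.5,19.5]);YAW=.0873
def to(bx,by,z,yaw=0):
    """units (0.04 m) along tool axes, and 5-deg units of turn, from here to board-frame target"""
    s=readout.read_state(); c,sn=np.cos(YAW),np.sin(YAW); B=np.array([[c,-sn],[sn,c]])
    p=s["eef_pos"]; r=s["tool_rot"]; b=B.T@(p[:2]-O)
    from scipy.spatial.transform import Rotation as Ro
    T=Ro.from_euler("xyz",r).as_matrix(); w=np.r_[O+B@[bx,by],z]
    G=Ro.from_euler("xyz",[-np.pi/2,0,YAW+yaw]).as_matrix()
    rv=Ro.from_matrix(T.T@G).as_rotvec(degrees=True)/5
    print("t %.2f board %s z %.1f F %s w %.1f"%(s["clock"],b.round(1),p[2],s["force"].round(1),s["width"]),"units",(T.T@(w-p)/40).round(2),"turn",rv.round(2))
E
python3 -c "
from h import *
to(-95,-210,150)"
```

```text
t 1.42 board [-140.6 -313.9] z 187.3 F [ 0.5  0.8 -0.7] w -0.3 units [1.12 0.93 2.61] turn [-0.   -0.11 -0.04]
```

>>> apply_moves([
  [[0.2, 0.3, 0.5, 0, -0.1, 0], [0.2, 0.5, 0.6, 0, 0, 0], [0.2, 0.6, 0.6, 0, 0, 0], [0.2, 0.6, 0.5, 0, 0, 0], [0.2, 0.6, 0.3, 0, 0, 0], [0.1, 0.6, 0.1, 0, 0, 0], [0, 0.3, 0, 0, 0, 0], [0, 0.2, 0, 0, 0, 0]],
])

```text
clock: 2.08
eef_pos: [520.9, -200.6, 36.6]
tool_rot: [-1.58, -0.006, 0.076]
force: [0.0, -0.1, 0.2]
width: 0.2
```

```bash
python3 -c "
from h import *
to(-95,-212,28)"
```

```text
t 2.08 board [ -90.6 -213. ] z 36.6 F [ 0.  -0.1  0.2] w 0.2 units [-0.11  0.21  0.03] turn [ 0.1  -0.12  0.07]
```

>>> apply_moves([
  [[0.1, 0.1, 0, 0, -0.1, 0], [0.1, 0.1, 0, 0, 0, 0], [0.1, 0, 0, 0, 0, 0], [0.1, 0, 0, 0, 0, 0], [0, 0, 0, 0, 0, 0]],
])

```text
clock: 2.5
eef_pos: [538.6, -202.2, 27.8]
tool_rot: [-1.581, -0.006, 0.081]
force: [0.5, -0.1, 1.4]
width: 0.3
```

```bash
python3 - <<'E'
from h import *
to(-95,-212,28)
d=eyes.get_image("side"); cv2.imwrite("pics/s1.png",cv2.resize(d["image"][120:320,240:500],(780,600),interpolation=2)[:,:,::-1])
E
```

```text
t 2.50 board [ -73.  -216.2] z 27.8 F [ 0.5 -0.1  1.4] w 0.3 units [-0.55 -0.01  0.1 ] turn [ 0.12 -0.07  0.07]
```

View pics/s1.png

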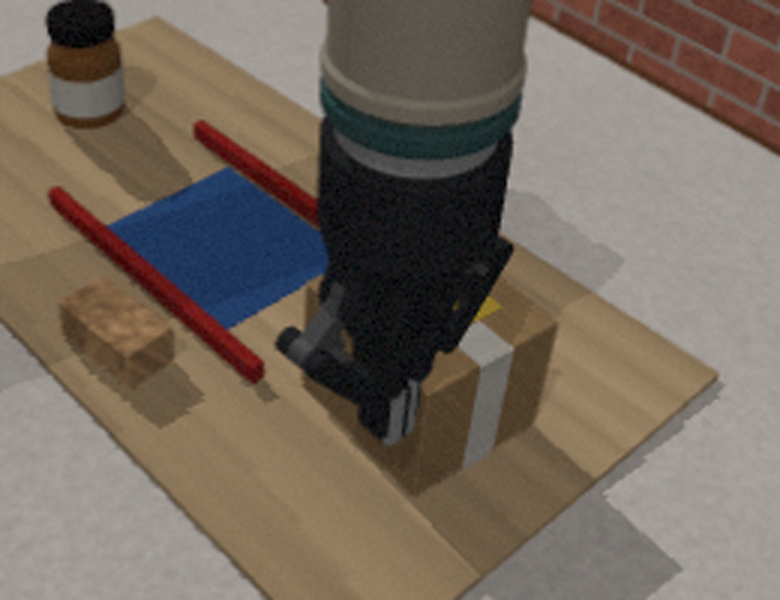

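The side view shows the shut fingers beside the carton's -x face near its back corner, tip at about (385,435). The knuckles pass close over the carton top, so I'll raise 10 mm and then push gently.

>>> apply_moves([
  [[0, -0.15, 0, 0, 0, 0], [0, -0.1, 0.05, 0, 0, 0], [0.1, 0, 0, 0, 0, 0], [0.1, 0, 0, 0, 0, 0], [0, 0, 0, 0, 0, 0]],
])

```text
clock: 2.97
eef_pos: [547.6, -200.6, 41.7]
tool_rot: [-1.584, -0.009, 0.08]
force: [0.2, 0.3, 0.2]
width: -0.2
```

```bash
cat >> h.py <<'E'
def top_carton(save=None):
    d=eyes.get_image("top"); a=rect(d,O,YAW,86,110,250,2)
    if save: cv2.imwrite(save,a[:,:640][:,:,::-1])
    hsv=cv2.cvtColor(a,cv2.COLOR_RGB2HSV); m=((hsv[...,0]>20)&(hsv[...,0]<33)&(hsv[...,1]>170)&(hsv[...,2]>70)).astype(np.uint8)
    N,L,st,ce=cv2.connectedComponentsWithStats(m); i=1+st[1:,4].argmax()
    r=cv2.minAreaRect(np.argwhere(L==i)[:,::-1].astype(np.float32)); b=cv2.boxPoints(r)
    print("label board x,y (%.1f,%.1f) size %s ang %.1f"%(110-r[0][1]/2,r[0][0]/2-250,np.round(np.array(r[1])/2,1),r[2]))
E
python3 - <<'E'
from h import *
to(-68,-212,38); top_carton()
E
```

```text
t 2.97 board [ -64.  -215.4] z 41.7 F [0.2 0.3 0.2] w -0.2 units [-0.1   0.09  0.08] turn [ 0.15 -0.09  0.11]
label board x,y (-5.2,-179.9) size [54.3 49.2] ang 84.1
```

>>> apply_moves([
  [[0.08, 0.05, 0, 0, 0, 0], [0.08, 0, 0, 0, 0, 0], [0.08, 0, 0, 0, 0, 0], [0, 0, 0, 0, 0, 0]],
])

```text
clock: 3.35
eef_pos: [549.6, -201.0, 39.9]
tool_rot: [-1.584, 0.006, 0.078]
force: [1.7, 0.9, 2.1]
width: 0.2
```

```bash
python3 - <<'E'
from h import *
to(-68,-212,38); top_carton("pics/t1.png")
E
```

```text
t 3.35 board [ -61.9 -215.9] z 39.9 F [1.7 0.9 2.1] w 0.2 units [-0.15  0.05  0.1 ] turn [ 0.15 -0.11 -0.07]
label board x,y (-4.8,-180.1) size [54.  49.3] ang 85.3
```

View pics/t1.png

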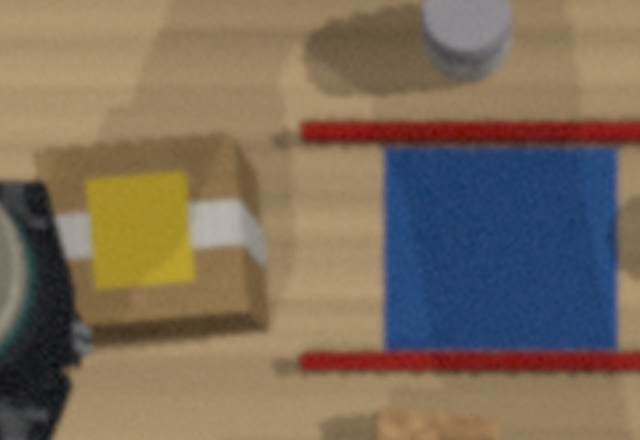

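Contact has begun: the label turned from 84.1° to 85.3°. Small rows mostly stall against the load, so I'll use slightly larger ones.

>>> apply_moves([
  [[0.12, 0, 0, 0, 0, 0], [0.12, 0, 0, 0, 0, 0], [0.12, 0, 0, 0, 0, 0]],
])

```text
clock: 3.65
eef_pos: [553.8, -202.4, 39.9]
tool_rot: [-1.584, 0.026, 0.075]
force: [-9.7, -0.4, 12.5]
width: 0.3
```

```bash
python3 - <<'E'
from h import *
to(-55,-215,40); top_carton()
E
```

```text
t 3.65 board [ -57.9 -217.7] z 39.9 F [-9.7 -0.4 12.5] w 0.3 units [ 0.07 -0.01  0.07] turn [ 0.16 -0.14 -0.29]
label board x,y (-2.1,-180.2) size [53.9 49.2] ang 87.0
```

Already at x ≈ -2 mm with 3° left. The upward force suggests a knuckle touches the carton's top edge, so I'll back off and finish straightening from behind with both fingers.

>>> apply_moves([
  [[-0.3, 0, -0.1, 0, 0, 0], [-0.4, -0.2, -0.4, 0, 0, 0], [-0.4, -0.6, -0.6, 0, 0, 0], [0, -0.7, -0.6, 0, 0, 0], [0, -0.7, -0.6, 0, 0, 0], [0.5, -0.2, -0.4, 0, 0, 0], [0.6, 0, 0, 0, 0, 0.2], [0.6, 0, 0, 0, 0, 0]],
], claw=55)

```text
clock: 4.37
eef_pos: [582.8, -313.3, 137.4]
tool_rot: [-1.584, 0.053, 0.072]
force: [0.5, 0.6, -0.4]
width: 54.9
```

```bash
python3 - <<'E'
from h import *
to(-2,-280,40); top_carton("pics/t2.png")
E
```

```text
t 4.37 board [ -38.7 -330.7] z 137.4 F [ 0.5  0.6 -0.4] w 54.9 units [1.02 2.37 1.31] turn [ 0.14 -0.18 -0.61]
label board x,y (-1.4,-180.0) size [54.1 49. ] ang 87.4
```

View pics/t2.png

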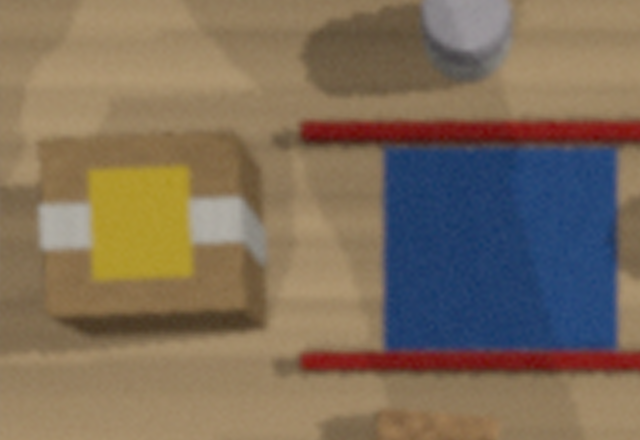

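The carton sits at board (-2, -179), 2.6° off, with no damage visible. Next the open fingers go behind it, tilted about 7° so that the tips lead.

>>> apply_moves([
  [[0.4, 0.2, 0.2, 0.4, -0.2, -0.3], [0.4, 0.4, 0.2, 0.5, 0, -0.3], [0.2, 0.5, 0.2, 0.5, 0, 0], [0, 0.5, 0.2, 0.2, 0, 0], [0, 0.5, 0.2, 0, 0, 0], [0, 0.3, 0.2, 0, 0, 0], [0, 0.1, 0.1, 0, 0, 0]],
])

```text
clock: 5.0
eef_pos: [630.1, -247.5, 34.3]
tool_rot: [-1.439, -0.015, 0.09]
force: [-0.1, 0.8, 0.3]
width: 55.3
```

```bash
python3 - <<'E'
from h import *
to(-2,-255,32)
E
```

```text
t 5.00 board [  14.2 -269.3] z 34.3 F [-0.1  0.8  0.3] w 55.3 units [-0.4   0.1   0.35] turn [-1.51  0.04  0.16]
```

>>> apply_moves([
  [[-0.25, 0.05, 0.1, 0, 0, 0.1], [-0.2, 0.02, 0.15, 0, 0, 0.05], [0, 0.02, 0.12, 0, 0, 0], [0, 0.02, 0.1, 0, 0, 0]],
])

```text
clock: 5.33
eef_pos: [609.0, -228.0, 29.3]
tool_rot: [-1.437, 0.002, 0.093]
force: [0.5, 0.1, 0.7]
width: 54.9
```

```bash
python3 - <<'E'
from h import *
to(-2,-241,32); top_carton()
d=eyes.get_image("side"); cv2.imwrite("pics/s2.png",cv2.resize(d["image"][120:320,240:500],(780,600),interpolation=2)[:,:,::-1])
E
```

```text
t 5.33 board [  -5.1 -248. ] z 29.3 F [0.5 0.1 0.7] w 54.9 units [ 0.08 -0.04  0.18] turn [-1.53  0.07 -0.02]
label board x,y (-1.4,-179.8) size [54.2 48.9] ang 87.5
```

View pics/s2.png

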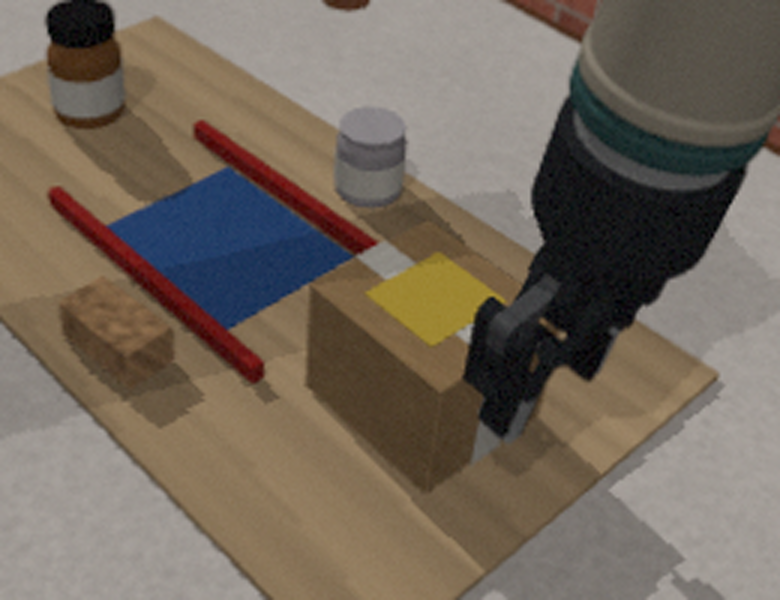

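The side view shows the two fingers just behind the trailing face (tips near (500,430)), with no contact yet. Now I'll push gently.

>>> apply_moves([
  [[0.1, 0, 0.1, 0, 0, 0], [0, 0.01, 0.1, 0, 0, 0], [0, 0.01, 0.12, 0, 0, 0], [0, 0.01, 0.12, 0, 0, 0], [0, 0.01, 0.12, 0, 0, 0], [0, 0.01, 0.12, 0, 0, 0]],
])

```text
clock: 5.93
eef_pos: [614.6, -202.1, 32.7]
tool_rot: [-1.443, -0.005, 0.091]
force: [0.8, -1.9, -0.7]
width: 55.1
```

```bash
python3 - <<'E'
from h import *
to(-2,-231,32); top_carton()
E
```

```text
t 5.93 board [   2.7 -222.7] z 32.7 F [ 0.8 -1.9 -0.7] w 55.1 units [-0.12 -0.01 -0.21] turn [-1.46  0.05  0.05]
label board x,y (-1.8,-168.7) size [49.1 54.1] ang 0.8
```

Straightened to 0.8° at x = -1.8. Now pushing on along the lane.

>>> apply_moves([
  [[0, 0.02, 0.15, 0, 0, 0], [0, 0.03, 0.2, 0, 0, 0], [0, 0.03, 0.2, 0, 0, 0], [0, 0.03, 0.2, 0, 0, 0], [0, 0.02, 0.15, 0, 0, 0]],
])

```text
clock: 6.4
eef_pos: [611.0, -164.9, 32.7]
tool_rot: [-1.446, -0.005, 0.089]
force: [0.5, -1.9, -1.0]
width: 55.3
```

```bash
python3 - <<'E'
from h import *
to(0,-54,32); top_carton()
E
```

```text
t 6.40 board [   2.3 -185.3] z 32.7 F [ 0.5 -1.9 -1. ] w 55.3 units [-0.05  0.43  3.26] turn [-1.43  0.03  0.06]
label board x,y (-2.2,-131.2) size [53.5 48.5] ang 90.0
```

>>> apply_moves([
  [[0, 0.02, 0.2, 0, 0, 0], [0, 0.03, 0.2, 0, 0, 0], [0, 0.03, 0.2, 0, 0, 0], [0, 0.03, 0.2, 0, 0, 0], [0, 0.03, 0.2, 0, 0, 0], [0, 0.03, 0.2, 0, 0, 0], [0, 0.02, 0.15, 0, 0, 0]],
])

```text
clock: 7.03
eef_pos: [606.1, -105.2, 32.7]
tool_rot: [-1.447, -0.007, 0.09]
force: [0.8, -3.1, 1.7]
width: 55.4
```

```bash
python3 - <<'E'
from h import *
to(0,-54,32); top_carton()
E
```

```text
t 7.03 board [   2.7 -125.4] z 32.7 F [ 0.8 -3.1  1.7] w 55.4 units [-0.06  0.24  1.77] turn [-1.42  0.03  0.07]
label board x,y (-2.0,-71.2) size [54.  48.5] ang 90.0
```

>>> apply_moves([
  [[0, 0.03, 0.2, 0, 0, 0], [0, 0.03, 0.2, 0, 0, 0], [0, 0.03, 0.2, 0, 0, 0], [0, 0.03, 0.2, 0, 0, 0], [0, 0.03, 0.2, 0, 0, 0], [0, 0.02, 0.15, 0, 0, 0], [0, 0.01, 0.1, 0, 0, 0]],
])

```text
clock: 7.67
eef_pos: [601.4, -51.4, 31.9]
tool_rot: [-1.449, -0.007, 0.089]
force: [0.8, -3.3, 2.1]
width: 54.8
```

```bash
python3 - <<'E'
from h import *
to(0,-54,32); top_carton("pics/t3.png")
E
```

```text
t 7.67 board [  2.6 -71.4] z 31.9 F [ 0.8 -3.3  2.1] w 54.8 units [-0.07  0.05  0.43] turn [-1.4   0.02  0.08]
label board x,y (-2.0,-17.2) size [54.  48.5] ang 90.0
```

View pics/t3.png

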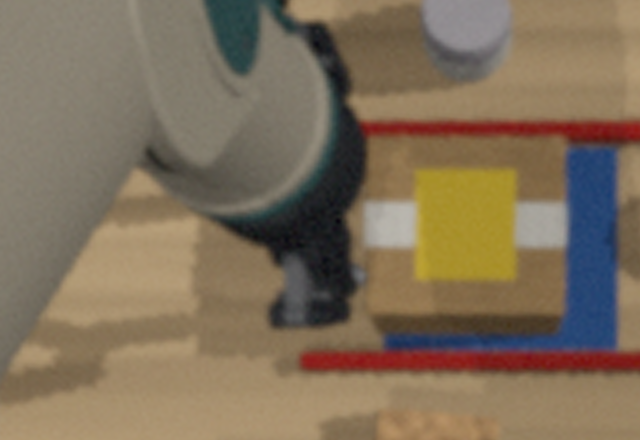

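Top face columns 363–567 put the carton at y ≈ -17.5, x ≈ -2, straight and clear of both rails. One more short push of about 17 mm.

>>> apply_moves([
  [[0, 0.02, 0.15, 0, 0, 0], [0, 0.02, 0.12, 0, 0, 0], [0, 0.01, 0.1, 0, 0, 0], [0, 0, 0.05, 0, 0, 0]],
])

```text
clock: 8.05
eef_pos: [599.2, -32.8, 31.6]
tool_rot: [-1.449, -0.006, 0.089]
force: [0.6, -1.5, 0.3]
width: 55.1
```

```bash
python3 - <<'E'
from h import *
to(0,-54,32); top_carton()
E
```

```text
t 8.05 board [  2.2 -52.7] z 31.6 F [ 0.6 -1.5  0.3] w 55.1 units [-0.05 -0.02 -0.03] turn [-1.4   0.03  0.07]
label board x,y (-2.4,1.5) size [54.3 48.6] ang 89.4
```

Within tolerance. Backing off and rising clear.

>>> apply_moves([
  [[0, -0.05, -0.2, 0, 0, 0], [0, -0.1, -0.4, 0, 0, 0], [0, -0.2, -0.5, 0, 0, 0], [0, -0.4, -0.7, 0, 0, 0], [0, -0.8, -0.7, 0, 0, 0], [0, -0.9, -0.7, 0, 0, 0], [0, -0.9, -0.7, 0, 0, 0], [0, -0.6, -0.5, 0, 0, 0]],
])

```text
clock: 8.77
eef_pos: [610.0, -214.9, 158.6]
tool_rot: [-1.424, 0.014, 0.109]
force: [0.7, -0.2, 0.1]
width: 55.0
```

>>> apply_moves([
  [[0, 0, -0.7, 0, 0, 0], [0, 0, -0.7, 0, 0, 0], [0, 0, -0.5, 0, 0, 0], [0, 0, 0, 0, 0, 0], [0, 0, 0, 0, 0, 0], [0, 0, 0, 0, 0, 0]],
])

```text
clock: 9.27
eef_pos: [618.7, -302.4, 152.6]
tool_rot: [-1.426, 0.006, 0.098]
force: [-0.4, -0.6, -0.6]
width: 54.8
```

```bash
python3 - <<'E'
from h import *
to(0,-54,32); top_carton("pics/t4.png")
d=eyes.get_image("top"); cv2.imwrite("pics/t5.png",d["image"][100:320,150:500][:,:,::-1].repeat(2,0).repeat(2,1))
E
```

```text
t 9.27 board [  -2. -323.] z 152.6 F [-0.4 -0.6 -0.6] w 54.8 units [0.14 3.95 6.22] turn [-1.66  0.12 -0.07]
label board x,y (-2.5,1.8) size [48.5 54. ] ang -0.0
```

View pics/t5.png

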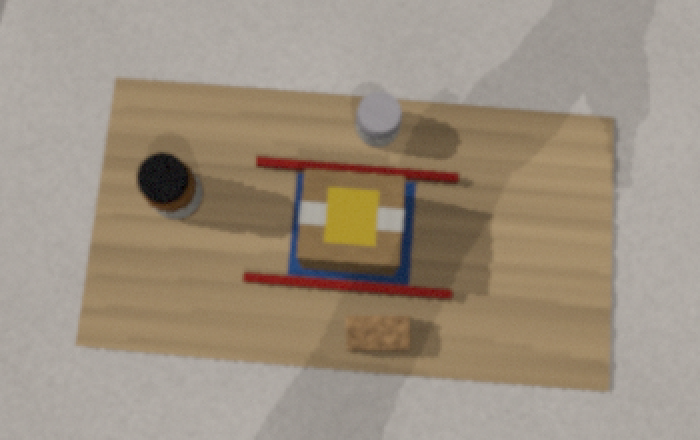

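The carton (352,217 in this crop) sits straight on the patch between the rails. The jar, tin and cork are where they were, and the arm is clear.

```bash
python3 -c "
from cell import finish_job
print(finish_job())"
```

```text
the job is handed in; nothing more can be done
None
```

The carton is on the blue patch and the job is handed in, at about 9 s of the 58 s allowed; `finish_job` gave no verdict. I nudged the carton's -x side with the fingers shut to centre and turn it. Then I pushed it down the lane from behind with both fingers open 55 mm, tips about 12 mm or more above the rail tops, and backed the arm away.

**Last checks (top camera):**
- **Carton:** at board x ≈ -2.5 mm, y ≈ +1.8 mm, turned by about 0°, with a gap to both rails.
- **Bystanders:** the jar, tin and cork block look unmoved by eye; I did not re-measure their positions.
- **Robot:** clear of everything, about 150 mm above the bench.

**One thing that disagreed:** during the side nudge the tool read about 10 N sideways and 12 N upward. A knuckle probably brushed the carton's top edge, so I backed off at once. That is below the 30 N limit, and the pictures afterwards showed no tipping. I measured forces only at the end of each move, so I can't rule out brief peaks in between.

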